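# Lap the swarf guards over a cylinder head

### The arm

A 6-joint arm with a two-finger parallel gripper is mounted at the origin on the work surface. World frame = base frame: x ahead of the robot, y to its left, z up, the work surface at z = 0. Lengths are in m, angles in rad, forces in N, time in s.
With the tool pointing down it reaches from about 0.35 to 1 m from the base axis. Payload 7.1 kg.
Tool frame: the origin (TCP) lies midway between the tips of the shut fingers; the grasp point (between the pads) lies 19 mm behind it (bot.pinch_z is the distance from the TCP to the grasp point, in m); z points along the fingers, y is the direction in which the jaws open and shut (so a half turn about z gives the same grasp; the last joint's range is limited). The gripper opens to 85 mm and grips with 20 to 120 N. Pads are 22 mm wide; open, the fingers measure 114 mm over their backs; the gripper's body (76 mm by 85 mm) begins 54 mm behind the grasp point. The pads swing forward as they close: fully open they stand 13 mm farther back than shut.
Start: joints at [-1.213, 0.423, 1.63, -0, 1.089, -0.019], TCP at [0.23, -0.581, 0.231] pointing down, gripper open.
Joint ranges: [-3, 3], [-0.9, 2.11], [0.09, 2.58], [-1.31, 4.45], [0.11, 2.69], [-2.54, 2.54]. Speed limits (rad/s): [2.39, 2.39, 3.01, 3.14, 3.14, 3.14].

### API

Orientations are given as [roll, pitch, yaw] about the fixed x, y, z axes, in that order (R = Rz(yaw) Ry(pitch) Rx(roll)).
In Python, from workcell import bot gives the robot as it stands.
- The arm moves only by the tool send_rows, never from a script. Its argument "motion" is a list of rows, each a list of 3 entries, a list of its own where there are three numbers: the finger opening in mm, from 0 to 85.4, then the shift along the tool's x, y, z in mm, then the turn about the tool's z in degrees. In form: [[claw, [tx, ty, tz], turn], ...]. A call has 1 to 10 rows; each row shifts and turns the commanded pose from where the row before left it, along the tool's axes as they then stand; what a row does not reach is not made up. A row lasts 1/10 s, in which the tool goes at most 50 mm and 8.59 degrees, less where a joint would pass 70% of its speed; a pose out of reach is approached as far as the arm can. A call is refused whole if a number of a shift passes 50 or a number of a turn 8.59, either way. A call with a gripper value outside its range is refused whole. The fingers move at their own pace and stop on an object; "newtons" is the grip in N (left out, the last holds). Time passes only in rows, so rows that do not move let the fingers close. It gives the time, the measured TCP pose, the force and the opening at its end, in the units of the state.
- bot.get_state(): the state, without advancing time (a new reading comes with each control period).
- bot.capture(name): name is "scene" or "top" or "wrist"; returns a dict with "pixels" (420x560x3 uint8, red, green, blue), "range_z" (420x560 float32, m along the optical axis (not along the pixel's ray), 0 where there is no reading), "K" (3x3 intrinsics, pixels), "world_from_camera" (4x4, takes a point from camera to world coordinates). Camera axes: x right, y down, z forward; pixel columns grow to the right and rows downward; lengths in m; the calibration is good to about 2 mm. The wrist camera is an equidistant fisheye: a pixel r from the principal point sees the ray r / f radians off the axis. A picture is of the moment at which its call begins.
- bot.sign_off(): hands the job in, once; it reports no verdict.
The state is a dict: "clock": time; "joint_positions": joint angles; "joint_vel": joint speeds; "tau": joint torques, N m; "tcp_pos": TCP position; "tool_rot": TCP orientation; "contact_force": force on the tool from outside, world axes, zero at the start; "moment": the same for the moment, N m; "width": finger opening in m.
Only numpy, scipy, OpenCV 4.12 (cv2) and the standard library are available. Lean on these libraries where they do the work, as an engineer would, in place of code of your own. Each camera call takes 0.05 s, during which the arm holds its last target.

### The job

The finished chambers of the cylinder head must be masked before the next valve seat is ground. First turn the three wing bolts of the guard at the near end of the head clockwise to their end stops; then pick up the loose guard plate by its handle and tuck its plain straight edge under that guard's raised lap, square and centred, until it butts against the step, without prising the springy lap up. Finish while holding it there, the arm still pressing the plate firmly flat onto the deck; leave everything else where it is.

Things in the scene. Friction and masses are not known exactly. Their poses are not given: they have to be found in the camera images.
- head: Cylinder head: grey cast block 424 long (its x) x 176 wide (y), fixed on two steel bars (220 along y, at x = +-130). Origin: on the bench under its centre. Its flat top (deck) is 150 above the bench, with four open round chambers 72 across, 14 deep, at x = -138, -46, 46, 138. The fitted guard is at its -x end, nearest the robot, and covers the first chamber.
- deck: The top slab of the head, part of it: 424 x 176 x 14 thick; its origin is the centre of its underside, its upper face 14 above that. The deck on which the loose plate is to be pressed.
- lap_stop (a point): Fixed point of the head, on the deck at the middle of the guard's step (head frame x = -94, y = 0, z = 150; axes as the head's). The upright face of the step is here and looks to +x: the edge of the loose plate butts against it when fully home, moving in the head's -x direction.
- lap (a joint): Flex of the fitted guard, rad: 0 at rest, grows as its lap is lifted (0.01 rad = 1 mm at its edge; over about 4 mm is prising it up). Grey sheet 3 thick, 160 wide, bolted at the head's -x end and resting on the deck up to the step; flexes like a spring about a line along y on the deck at head x = -172: 10 N m/rad, 0.25 N m preload downwards.
- lap_edge (a point): Middle of the lap's outer edge, on its underside; moves with the guard. The lap runs from the step 29 in head +x to here, its underside 5.5 and its top 8.5 above the deck; from here the lip is bent up for 8 more in +x, its underside rising to about 11, its top to about 14 above the deck.
- cover: The loose guard plate to tuck: grey sheet 98 (its x) x 158 (its y) x 3 thick, about 0.24 kg, lying flat on the bench. Origin: centre of its underside, z up. Its plain straight edge is at its -x (local x = -49); its +x edge is turned up 12 high. A black bridge handle stands on it.
- cover_edge (a point): Middle of the plain edge of the loose plate, at its underside: cover frame (-49, 0, 0).
- cover_handle (a point): Centre of the loose plate's handle bar: cover frame (14, 0, 42). The bar runs along the plate's y, is 12 x 12 in section (z from 36 to 48 above the plate's underside) and has 76 of free length between its two posts (12 x 12, at y = +-44). Grip it across, fingers on its +-x faces.
- wing1 (a joint): Turn of the captive wing bolt at +y of the head's centre line by 65, rad: 0 to 1.571 (quarter turn), growing clockwise seen from above; 1.571 is its end stop, tight. It starts part way (0.12 to 0.5) and stays where it is left (friction about 0.05 N m). At 0 its wing lies across the head (along the head's y), at 1.571 along the head's x.
- wing1_top (a point): Top centre of that wing, on the bolt's vertical axis: head frame (-192, 65, 186). The wing is an upright steel bar 36 long x 10 thick x 24 high below this point, on a round collar 22 across that begins 24 below this point (a washer 28 across under it). Grip its 10 thickness from above.
- wing2 (a joint): Turn of the captive wing bolt on the head's centre line, rad: 0 to 1.571 (quarter turn), growing clockwise seen from above; 1.571 is its end stop, tight. It starts part way (0.12 to 0.5) and stays where it is left (friction about 0.05 N m). At 0 its wing lies across the head (along the head's y), at 1.571 along the head's x.
- wing2_top (a point): Top centre of that wing, on the bolt's vertical axis: head frame (-192, 0, 186). The wing is an upright steel bar 36 long x 10 thick x 24 high below this point, on a round collar 22 across that begins 24 below this point (a washer 28 across under it). Grip its 10 thickness from above.
- wing3 (a joint): Turn of the captive wing bolt at -y of the head's centre line by 65, rad: 0 to 1.571 (quarter turn), growing clockwise seen from above; 1.571 is its end stop, tight. It starts part way (0.12 to 0.5) and stays where it is left (friction about 0.05 N m). At 0 its wing lies across the head (along the head's y), at 1.571 along the head's x.
- wing3_top (a point): Top centre of that wing, on the bolt's vertical axis: head frame (-192, -65, 186). The wing is an upright steel bar 36 long x 10 thick x 24 high below this point, on a round collar 22 across that begins 24 below this point (a washer 28 across under it). Grip its 10 thickness from above.
- valve_a: Bystander, to be left alone: engine valve standing on its head, stem up, 34 across, 105 high; origin at its underside.
- valve_b: Bystander, to be left alone: a second such valve; origin at its underside.
- spring: Bystander, to be left alone: valve spring standing, 30 across, 46 high; origin at its underside.
- cutter: Bystander, to be left alone: dark steel seat cutter standing on the deck beside the far chambers, at the head's +y side, 38 across, 45 high; origin at its underside.
- oil: Bystander, to be left alone: clear oil bottle, 56 across, 150 high, standing; origin at its underside.
- spanner: Bystander, to be left alone: steel spanner lying, about 180 long; origin at its underside.
- brush: Bystander, to be left alone: brush with wooden handle lying, about 200 long; origin at its underside.
There are look-alikes about, which are no part of the job. Of the things like the cover, leave any that is yellow; of the rest the smaller one is meant.

How it is judged:
By the outcome, as a careful person would: the job done as asked, in the order asked, and still so for the second after the job is handed in, while the arm keeps its last pose, push and grip.
It also fails if it takes over 67 s, if anything falls off the work surface, if the arm or the gripper's body presses on something with over 40 N, if the wrist force passes 120 N, or if a joint passes its speed limit or range.

## Working session

There is one attempt and no reset: what is moved stays moved. The work goes in short steps, Python scripts to look and compute and a tool call to move; the robot and the scene stay as the last step left them, time stands still between calls to the robot, and variables do not carry over. Pictures are saved under pics/ and viewed, and the job is handed in when it is done.

Besides the shell and the picture viewer there is one more tool, called after "Emit:" as name([rows], argument=value, ...), one row to a line, values as JSON. send_rows: Moves the arm, as the interface text tells. Its arguments: {"type":"object","properties":{"motion":{"type":"array"},"newtons":{"type":"number"}},"required":["motion"]}

```bash
ls; mkdir -p pics; python3 - <<'E'
from workcell import bot
import cv2,numpy as np
print(bot.get_state(), bot.pinch_z)
for n in ["scene","top","wrist"]:
    c=bot.capture(n); cv2.imwrite(f"pics/{n}0.png",c["pixels"][:,:,::-1]); np.savez(f"pics/{n}0.npz",**c)
    print(n,c["K"].tolist(),np.round(c["world_from_camera"],3).tolist())
E
```

```text
pics
{'clock': 0.0, 'joint_positions': array([-1.21299282e+00,  4.23831476e-01,  1.63075511e+00,  3.73725081e-05,
        1.08859108e+00, -1.90125097e-02]), 'joint_vel': array([-0.00016502,  0.00246166, -0.00081102,  0.00095425, -0.00043132,
       -0.00145606]), 'tau': array([-3.76843682e-04, -5.57386243e+01, -2.81744456e+01, -1.59761653e-04,
        7.50034174e-03,  1.73986939e-05]), 'tcp_pos': array([ 0.22979835, -0.58059564,  0.23052596]), 'tool_rot': array([-3.14000855e+00, -6.32109080e-05,  3.76798613e-01]), 'contact_force': array([0.07611882, 0.36471648, 0.01206686]), 'moment': array([0.002434  , 0.00152718, 0.0058028 ]), 'width': 0.08519931671520138} 0.0187
scene [[408.9742459127143, 0.0, 278.52189625002086], [0.0, 408.9742459127143, 213.0015495478057], [0.0, 0.0, 1.0]] [[0.178, 0.567, -0.804, 1.576], [0.984, -0.118, 0.135, -0.282], [-0.019, -0.815, -0.579, 0.877], [0.0, 0.0, 0.0, 1.0]]
top [[393.55687510633106, 0.0, 279.9198477004268], [0.0, 393.55687510633106, 212.343189766462], [0.0, 0.0, 1.0]] [[0.004, -0.994, 0.11, 0.406], [-1.0, -0.006, -0.018, -0.08], [0.019, -0.11, -0.994, 1.243], [0.0, 0.0, 0.0, 1.0]]
wrist [[325.19226210127806, 0.0, 275.7635305792413], [0.0, 325.19226210127806, 210.0678610167702], [0.0, 0.0, 1.0]] [[0.368, -0.881, -0.298, 0.306], [-0.93, -0.349, -0.116, -0.55], [-0.002, 0.32, -0.947, 0.372], [0.0, 0.0, 0.0, 1.0]]
```

View pics/top0.png

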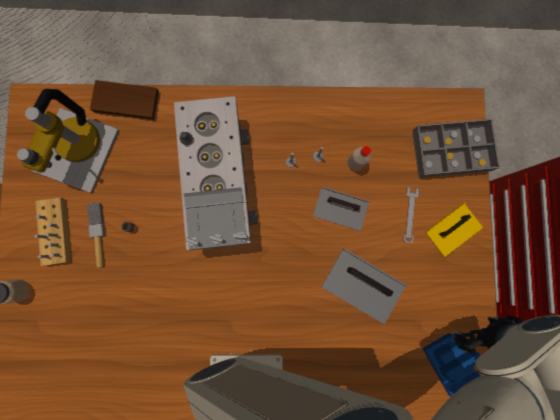

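View pics/scene0.png

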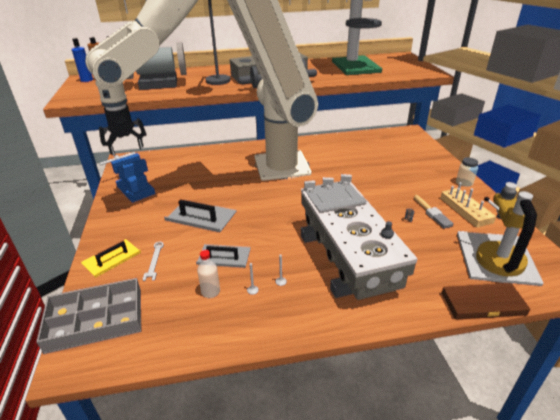

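View pics/wrist0.png

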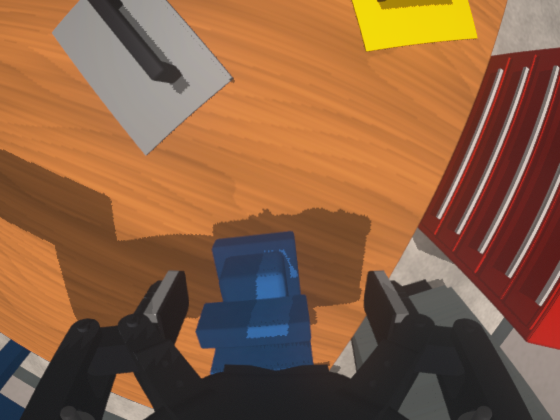

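```bash
cat > h.py <<'E'
import numpy as np,cv2
def cloud(c):
    K=c["K"];Z=c["range_z"];v,u=np.mgrid[0:420,0:560]
    P=np.stack([(u-K[0,2])/K[0,0]*Z,(v-K[1,2])/K[1,1]*Z,Z],-1)
    T=c["world_from_camera"]; W=P@T[:3,:3].T+T[:3,3]
    W[Z<=0]=np.nan
    return W
def proj(c,p):
    T=np.linalg.inv(c["world_from_camera"]);q=np.asarray(p)@T[:3,:3].T+T[:3,3];K=c["K"]
    return np.stack([K[0,0]*q[...,0]/q[...,2]+K[0,2],K[1,1]*q[...,1]/q[...,2]+K[1,2]],-1)
def rect(P2):
    (cx,cy),(w,h),a=cv2.minAreaRect((P2*1000).astype(np.float32)); return cx,cy,w,h,a
E
python3 - <<'E'
from h import *
c=dict(np.load("pics/top0.npz")); W=cloud(c)
b=W[100:330,330:420]
z=W[300:340,100:180,2]; print("bench",np.nanmedian(z))
reg=np.zeros((420,560),bool);reg[90:255,165:265]=1
m=reg&(abs(W[...,2]-.15)<.006)
p=W[m];print("deck z",np.median(p[:,2]),rect(p[:,:2]))
m2=reg&(W[...,2]>.165);n,l,s,ce=cv2.connectedComponentsWithStats(m2.astype(np.uint8))
for i in range(1,n):
    q=W[l==i]; 
    if len(q)>5: print(i,len(q),ce[i],q.mean(0).round(4),q[:,2].max().round(4),np.round(rect(q[:,:2]),1))
for name,(r0,r1,c0,c1) in dict(small=(180,240,305,378),big=(245,330,315,412)).items():
    R=np.zeros((420,560),bool);R[r0:r1,c0:c1]=1
    px=c["pixels"].astype(int); g=R&(abs(px[...,0]-px[...,2])<25)
    m=g&(W[...,2]<.03)
    q=W[m];print(name,len(q),np.nanmedian(q[:,2]),np.round(rect(q[~np.isnan(q[:,0])][:,:2]),1))
    m=R&(W[...,2]>.035); q=W[m];print(' handle',len(q),q.mean(0).round(4),q[:,2].max(),np.round(rect(q[:,:2]),1))
    m=R&(W[...,2]>.008)&(W[...,2]<.03); q=W[m]; print(' mid',len(q),q.mean(0).round(4))
im=c["pixels"][:,:,::-1]
a=cv2.resize(im[175:330,300:420],None,fx=4,fy=4,interpolation=cv2.INTER_CUBIC)[:600]
d=cv2.resize(im[180:255,165:265],None,fx=6,fy=6,interpolation=cv2.INTER_CUBIC)
cv2.imwrite("pics/a1.png",a);cv2.imwrite("pics/d1.png",d)
s=cv2.imread("pics/scene0.png");cv2.imwrite("pics/s1.png",cv2.resize(s[165:300,160:290],None,fx=4.4,fy=4.4,interpolation=cv2.INTER_CUBIC))
E
```

```text
bench 0.0007481491987529898
deck z 0.1511596461422693 (642.8287353515625, 96.79168701171875, 425.0691223144531, 176.88058471679688, 6.558765411376953)
1 114 [184.8245614  137.13157895] [0.731  0.1647 0.1792] 0.1996 [731.1 165.7  30.4  31.6  45.8]
14 57 [215.68421053 238.24561404] [0.4519 0.0729 0.1837] 0.1897 [453.9  73.4  36.   13.6  71.8]
15 55 [239.52727273 235.72727273] [0.4589 0.009  0.1852] 0.1908 [458.8   9.3  34.9  10.   88.2]
16 58 [191.56896552 241.17241379] [0.4437 0.1369 0.1843] 0.1903 [443.5 138.1  34.6  14.7  80.9]
small 1308 0.003584656621057558 [ 556.4 -295.8  155.    95.7   73.1]
 handle 142 [ 0.5688 -0.2975  0.0472] 0.05553600930512714 [ 569.6 -297.7   98.9   12.8   73.4]
 mid 122 [ 0.572  -0.3021  0.0115]
big 2860 0.0049134728644881775 [ 314.3 -362.5  223.7  137.1   59.9]
 handle 300 [ 0.332  -0.3693  0.0672] 0.07542886482649203 [ 331.3 -371.6  142.    17.2   59.6]
 mid 392 [ 0.3303 -0.3703  0.0119]
```

```bash
ls pics
```

```text
a1.png
d1.png
s1.png
scene0.npz
scene0.png
top0.npz
top0.png
wrist0.npz
wrist0.png
```

View pics/a1.png

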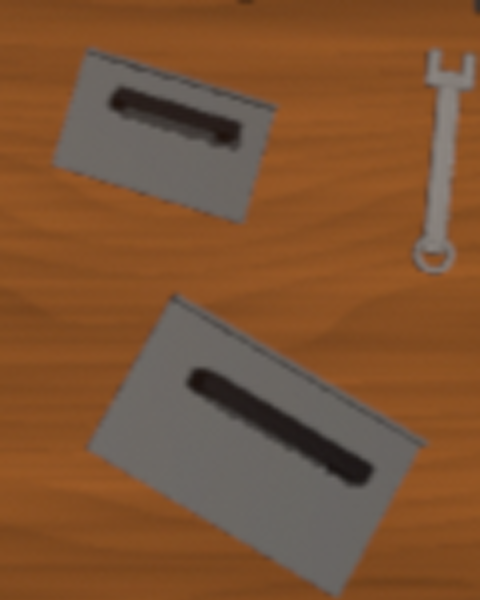

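View pics/s1.png

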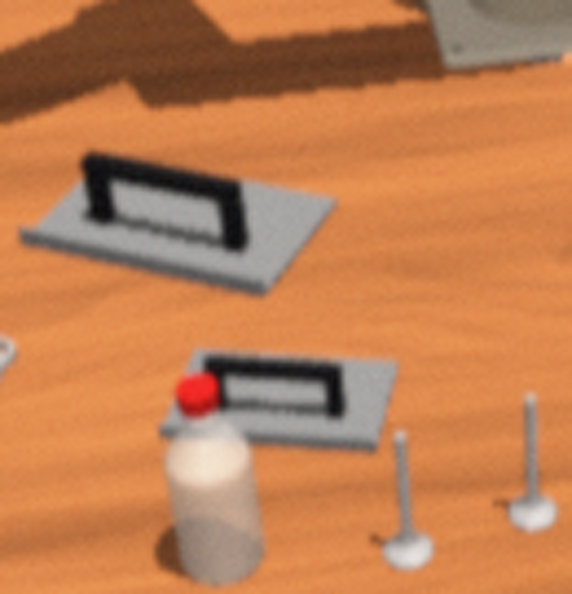

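View pics/d1.png

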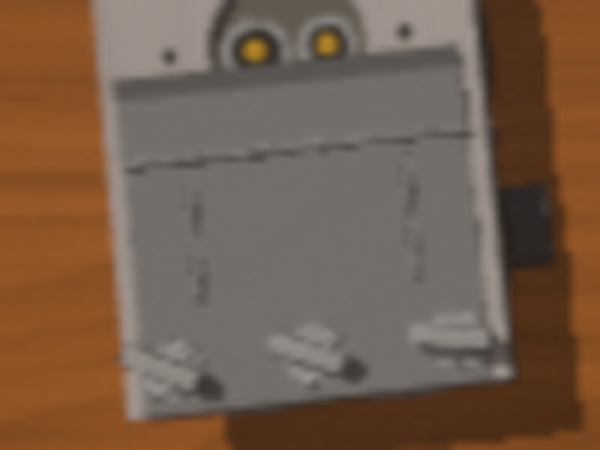

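Candidates like the cover in the top image: small grey plate at (342,208), large grey plate at (364,286) and yellow plate at (455,230). The small grey one measures 155×96 mm and its handle is at (343,203), so that is the target. The close crop shows its turned-up edge on the far (+x) side. Next I move over the wings for a close look.

Emit:
send_rows([
  [40,[0,0,-50],0],
  [40,[0,0,-50],0],
  [40,[29.9,-32.8,0],0],
  [40,[29.9,-32.8,0],0],
  [40,[29.9,-32.8,0],0],
  [40,[29.9,-32.8,0],0],
  [40,[29.9,-32.8,0],0],
  [40,[29.9,-32.8,0],0],
  [40,[29.9,-32.8,0],0],
  [40,[29.9,-32.8,0],0],
], newtons=60)

```text
clock: 1.15
tcp_pos: [0.356, -0.2474, 0.3313]
tool_rot: [3.142, -0.0, 0.376]
contact_force: [1.2, -0.1, -0.4]
width: 0.04
```

Emit:
send_rows([
  [40,[29.9,-32.8,0],0],
  [40,[29.9,-32.8,0],0],
  [40,[29.9,-32.8,0],0],
  [40,[29.9,-32.8,0],0],
  [40,[29.9,-32.8,0],0],
  [40,[29.9,-32.8,0],0],
  [40,[0,0,0],-7.63],
  [40,[0,0,0],-7.63],
  [40,[0,0,0],-7.63],
])

```text
clock: 2.05
tcp_pos: [0.4501, 0.0006, 0.3311]
tool_rot: [-3.141, 0.0, 0.783]
contact_force: [0.8, -0.7, -0.2]
width: 0.0398
```

Emit:
send_rows([
  [40,[0,0,0],-7.63],
  [40,[0,0,0],-7.63],
  [40,[0,0,0],-7.63],
  [40,[0,0,0],-7.63],
  [40,[0,0,0],0],
  [40,[0,0,0],0],
])

```text
clock: 2.65
tcp_pos: [0.4501, -0.0001, 0.3312]
tool_rot: [-3.141, 0.0, 1.305]
contact_force: [-0.4, 0.3, -0.0]
width: 0.0401
```

```bash
python3 - <<'E'
from workcell import bot
import cv2,numpy as np
s=bot.get_state();print(s["clock"],s["tcp_pos"],np.degrees(s["tool_rot"]),s["width"])
for n in ["top","wrist"]:
    c=bot.capture(n); cv2.imwrite(f"pics/{n}1.png",c["pixels"][:,:,::-1]); np.savez(f"pics/{n}1.npz",**c)
    print(n,np.round(c["world_from_camera"],3).tolist())
E
```

```text
2.65 [ 4.50133705e-01 -1.19066835e-04  3.31220964e-01] [-1.79985324e+02  2.55120203e-03  7.47951099e+01] 0.04006531951070862
top [[0.004, -0.994, 0.11, 0.406], [-1.0, -0.006, -0.018, -0.08], [0.019, -0.11, -0.994, 1.243], [0.0, 0.0, 0.0, 1.0]]
wrist [[0.965, -0.248, -0.084, 0.472], [-0.262, -0.914, -0.308, 0.079], [-0.001, 0.32, -0.948, 0.473], [0.0, 0.0, 0.0, 1.0]]
```

View pics/wrist1.png

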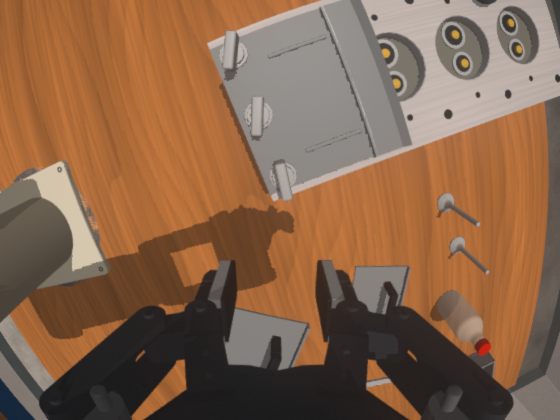

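The wrist view shows the three wings at about (232,48) for wing1, (258,112) for wing2 and (284,180) for wing3. The lap lip runs from (330,10) to (405,140).

```bash
cat >> h.py <<'E'
def wcloud(c):
    K=c["K"];Z=c["range_z"].astype(float);v,u=np.mgrid[0:420,0:560]
    x=(u-K[0,2])/K[0,0];y=(v-K[1,2])/K[1,1];r=np.hypot(x,y)+1e-9
    t=np.tan(np.clip(r,0,1.5))
    P=np.stack([x/r*t*Z,y/r*t*Z,Z],-1);T=c["world_from_camera"];W=P@T[:3,:3].T+T[:3,3]
    W[(Z<=0)|(r>1.4)]=np.nan
    return W
E
python3 - <<'E'
from h import *
c=dict(np.load("pics/wrist1.npz")); W=wcloud(c)
reg=np.zeros((420,560),bool);reg[0:215,200:420]=1
m2=reg&(W[...,2]>.170)&(W[...,2]<.21)
n,l,s,ce=cv2.connectedComponentsWithStats(m2.astype(np.uint8))
for i in range(1,n):
    q=W[l==i]
    if len(q)>40:
        top=np.percentile(q[:,2],80)
        print(len(q),ce[i],q.mean(0).round(4),top,np.round(rect(q[q[:,2]>top-.006][:,:2]),1))
# deck & guard
reg[:]=0;reg[0:200,330:560]=1
m=reg&(abs(W[...,2]-.15)<.006);print("deck z",np.median(W[m][:,2]))
pts=W[m];A=np.c_[pts[:,:2]-[.55,.09],np.ones(len(pts))];print(np.linalg.lstsq(A,pts[:,2],rcond=None)[0])
m=(abs(W[...,2])<.012);pts=W[m&(np.arange(560)[None]<250)&(np.arange(420)[:,None]<200)];print("bench",np.median(pts[:,2]))
# head edge: points z .14-.165 within
reg[:]=0;reg[0:230,200:560]=1
m=reg&(W[...,2]>.143)&(W[...,2]<.17);q=W[m]
# sides: head frame est
th=np.radians(6.56);R=np.array([[np.cos(th),np.sin(th)],[-np.sin(th),np.cos(th)]])
h=(q[:,:2]-[.6428,.0968])@R.T*1000
for x0 in range(-200,-40,20):
    k=abs(h[:,0]-x0)<8; print(x0,np.percentile(h[k,1],[.3,99.7]).round(1),np.percentile(q[k,2],[10,50,90]).round(4))
k=abs(h[:,1])<70;print("xmin",np.percentile(h[k,0],.1))
E
```

```text
517 [229.77369439  50.31528046] [0.4456 0.1377 0.1836] 0.1855430204644894 [445.3 138.8  36.3  10.3  70.2]
491 [256.80040733 115.28716904] [0.4528 0.0745 0.1844] 0.185488973167663 [452.7  74.3  34.9  10.5  73.9]
443 [282.88939052 180.66139955] [0.4596 0.0111 0.1844] 0.18549708556783062 [459.4   9.5  36.4  10.   87.5]
deck z 0.14926797588766522
[-0.00906601 -0.00264483  0.15060218]
bench -0.0007058311098164516
-200 [-87.4  86.8] [0.1508 0.1523 0.1556]
-180 [-88.3  86.3] [0.1509 0.1523 0.1588]
-160 [-88.2  86.9] [0.1507 0.1521 0.1532]
-140 [-87.7  86.7] [0.1507 0.1521 0.1533]
-120 [-88.2  86.6] [0.1507 0.1521 0.1533]
-100 [-88.2  86.4] [0.1508 0.1526 0.1579]
-80 [-88.3  84.5] [0.1564 0.1576 0.1585]
-60 [-88.2  75.6] [0.157  0.1597 0.1625]
xmin -211.64487378383103
```

Emit:
send_rows([
  [40,[0,0,0],-6.35],
  [40,[0,0,0],-6.35],
  [40,[10,8.9,40],0],
  [40,[0,0,45],0],
  [40,[0,0,40],0],
  [40,[0,0,25],0],
  [40,[0,0,13],0],
  [40,[0,0,0],0],
  [40,[0,0,0],0],
], newtons=40)

```text
clock: 3.65
tcp_pos: [0.4598, 0.0095, 0.1686]
tool_rot: [-3.142, 0.0, 1.53]
contact_force: [0.4, 0.7, -0.0]
width: 0.04
```

Emit:
send_rows([
  [0,[0,0,0],0],
  [0,[0,0,0],0],
  [0,[0,0,0],0],
  [0,[0,0,0],0],
  [0,[0,0,0],0],
])

```text
clock: 4.15
tcp_pos: [0.4601, 0.0095, 0.1695]
tool_rot: [3.14, -0.0, 1.53]
contact_force: [-1.6, -1.1, 5.0]
width: 0.0089
```

Emit:
send_rows([
  [0,[0,0,0],8.5],
  [0,[0,0,0],8.5],
  [0,[0,0,0],8.5],
  [0,[0,0,0],8.5],
  [0,[0,0,0],8.5],
  [0,[0,0,0],8.5],
  [0,[0,0,0],8.5],
  [0,[0,0,0],8.5],
  [0,[0,0,0],6],
])

```text
clock: 5.05
tcp_pos: [0.4601, 0.0094, 0.1695]
tool_rot: [3.141, -0.002, 0.234]
contact_force: [-2.0, -0.7, 4.2]
width: 0.0088
```

```bash
cat > st.py <<'E'
from workcell import bot
import numpy as np
s=bot.get_state();print(round(s["clock"],2),(s["tcp_pos"]*1000).round(2),np.degrees(s["tool_rot"]).round(2),"F",s["contact_force"].round(1),"M",s["moment"].round(2),"w",round(s["width"]*1000,1), "q6",s["joint_positions"][5].round(2))
E
python3 st.py
```

```text
5.05 [460.05   9.44 169.46] [ 1.7997e+02 -9.0000e-02  1.3380e+01] F [-2.  -0.7  4.2] M [-0.14  0.3   0.01] w 8.8 q6 1.33
```

Emit:
send_rows([
  [0,[0,0,0],4],
  [0,[0,0,0],4],
  [0,[0,0,0],3],
])

```text
clock: 5.35
tcp_pos: [0.4601, 0.0094, 0.1695]
tool_rot: [3.141, -0.002, 0.047]
contact_force: [-1.6, 0.2, 6.3]
width: 0.009
```

```bash
python3 st.py
```

```text
5.35 [460.06   9.42 169.52] [ 1.7996e+02 -1.0000e-01  2.6700e+00] F [-1.6  0.2  6.3] M [0.12 0.37 1.26] w 9.0 q6 1.52
```

Emit:
send_rows([
  [32,[0,0,0],0],
  [32,[0,0,0],0],
  [32,[0,0,-40],0],
  [32,[-2,-32.5,0],0],
  [32,[-2.1,-32.6,0],0],
  [32,[0,0,0],-7.9],
  [32,[0,0,0],-7.9],
  [32,[0,0,0],-7.9],
  [32,[0,0,0],-7.9],
  [32,[0,0,0],-7.9],
])

```text
clock: 6.35
tcp_pos: [0.4522, 0.0744, 0.2083]
tool_rot: [-3.141, 0.0, 0.743]
contact_force: [0.2, -0.1, 0.1]
width: 0.0322
```

Emit:
send_rows([
  [32,[0,0,0],-7.9],
  [32,[0,0,0],-7.9],
  [32,[0,0,0],-7.9],
  [32,[0,0,0],-7.9],
  [32,[0,0,0],0],
  [32,[0,0,0],0],
])

```text
clock: 6.95
tcp_pos: [0.4523, 0.0743, 0.2084]
tool_rot: [-3.142, -0.0, 1.285]
contact_force: [-0.1, -0.0, 0.1]
width: 0.0322
```

```bash
python3 st.py
```

```text
6.95 [452.35  74.32 208.36] [-180.     -0.     73.61] F [-0.1 -0.   0.1] M [0.01 0.02 0.04] w 32.2 q6 0.42
```

Emit:
send_rows([
  [32,[0,0,27],0],
  [32,[0,0,13],0],
  [32,[0,0,0],0],
  [0,[0,0,0],0],
  [0,[0,0,0],0],
  [0,[0,0,0],0],
  [0,[0,0,0],0],
])

```text
clock: 7.65
tcp_pos: [0.4528, 0.0744, 0.169]
tool_rot: [3.141, -0.001, 1.288]
contact_force: [-0.8, 0.2, 4.1]
width: 0.0092
```

Emit:
send_rows([
  [0,[0,0,0],7.9],
  [0,[0,0,0],7.9],
  [0,[0,0,0],7.9],
  [0,[0,0,0],7.9],
  [0,[0,0,0],7.9],
  [0,[0,0,0],7.9],
  [0,[0,0,0],7.9],
  [0,[0,0,0],7.9],
  [0,[0,0,0],7.9],
  [0,[0,0,0],0],
])

```text
clock: 8.65
tcp_pos: [0.453, 0.0741, 0.169]
tool_rot: [3.141, -0.002, 0.049]
contact_force: [-0.5, -2.8, 5.9]
width: 0.0092
```

```bash
python3 st.py
```

```text
8.65 [453.04  74.11 169.05] [ 1.7994e+02 -1.0000e-01  2.7900e+00] F [-0.5 -2.8  5.9] M [-0.34  0.05  1.23] w 9.2 q6 1.66
```

Emit:
send_rows([
  [32,[0,0,0],0],
  [32,[0,0,0],0],
  [32,[0,0,-40],0],
  [32,[-2,-32.4,0],0],
  [32,[-2.1,-32.4,0],0],
  [32,[0,0,0],-8.46],
  [32,[0,0,0],-8.46],
  [32,[0,0,0],-8.46],
  [32,[0,0,0],-8.46],
  [32,[0,0,0],-8.46],
])

```text
clock: 9.65
tcp_pos: [0.4448, 0.139, 0.208]
tool_rot: [-3.141, 0.0, 0.793]
contact_force: [-0.1, 0.9, -1.3]
width: 0.0317
```

Emit:
send_rows([
  [32,[0,0,0],-8.46],
  [32,[0,0,0],-8.46],
  [32,[0,0,0],-8.46],
  [32,[0,0,0],0],
  [32,[0,0,27],0],
  [32,[0,0,13],0],
  [32,[0,0,0],0],
  [32,[0,0,0],0],
])

```text
clock: 10.45
tcp_pos: [0.4452, 0.1389, 0.1684]
tool_rot: [-3.141, 0.0, 1.226]
contact_force: [-0.9, 0.7, -0.5]
width: 0.0319
```

```bash
python3 st.py
```

```text
10.45 [445.18 138.9  168.37] [-1.7996e+02  2.0000e-02  7.0270e+01] F [-0.9  0.7 -0.5] M [-0.02 -0.03 -0.02] w 31.9 q6 0.62
```

Next I close on wing1 and turn it 67.6°.

Emit:
send_rows([
  [0,[0,0,0],0],
  [0,[0,0,0],0],
  [0,[0,0,0],0],
  [0,[0,0,0],0],
  [0,[0,0,0],8.45],
  [0,[0,0,0],8.45],
  [0,[0,0,0],8.45],
  [0,[0,0,0],8.45],
  [0,[0,0,0],8.45],
  [0,[0,0,0],8.45],
])

```text
clock: 11.45
tcp_pos: [0.4459, 0.1388, 0.1692]
tool_rot: [3.141, -0.002, 0.337]
contact_force: [-1.2, -2.1, 5.2]
width: 0.0092
```

Emit:
send_rows([
  [0,[0,0,0],8.45],
  [0,[0,0,0],8.45],
  [0,[0,0,0],0],
])

```text
clock: 11.75
tcp_pos: [0.4459, 0.1387, 0.1693]
tool_rot: [3.141, -0.002, 0.047]
contact_force: [-1.9, -0.5, 5.1]
width: 0.0089
```

```bash
python3 st.py
```

```text
11.75 [445.91 138.69 169.27] [ 1.7995e+02 -1.1000e-01  2.7100e+00] F [-1.9 -0.5  5.1] M [-0.24  0.15  1.18] w 8.9 q6 1.8
```

Emit:
send_rows([
  [32,[0,0,0],0],
  [32,[0,0,0],0],
  [32,[0,0,-50],0],
  [32,[0,0,-50],0],
  [85,[0,46.4,-18],0],
  [85,[0,46.4,-18],0],
  [85,[0,46.4,-18],0],
  [85,[0,0,0],-7.82],
  [85,[0,0,0],-7.82],
  [85,[0,0,0],-7.82],
])

```text
clock: 12.75
tcp_pos: [0.4518, -0.0008, 0.3224]
tool_rot: [-3.141, -0.0, 0.462]
contact_force: [-1.1, -0.5, -0.5]
width: 0.0848
```

Emit:
send_rows([
  [85,[0,0,0],-7.82],
  [85,[0,0,0],-7.82],
  [85,[0,0,0],-7.82],
  [85,[0,0,0],-7.82],
  [85,[0,0,0],-7.82],
  [85,[0,0,0],-7.82],
  [85,[0,0,0],0],
])

```text
clock: 13.45
tcp_pos: [0.4517, -0.0001, 0.3221]
tool_rot: [-3.141, -0.0, 1.278]
contact_force: [-0.4, -0.5, 0.3]
width: 0.085
```

```bash
python3 st.py; python3 - <<'E'
from workcell import bot
from h import *
c=bot.capture("wrist"); cv2.imwrite("pics/wrist2.png",c["pixels"][:,:,::-1]); np.savez("pics/wrist2.npz",**c)
W=wcloud(c)
reg=np.zeros((420,560),bool);reg[0:230,180:460]=1
m2=reg&(W[...,2]>.170)&(W[...,2]<.21)
n,l,s,ce=cv2.connectedComponentsWithStats(m2.astype(np.uint8))
for i in range(1,n):
    q=W[l==i]
    if len(q)>40:
        top=np.percentile(q[:,2],80)
        print(len(q),ce[i],top,np.round(rect(q[q[:,2]>top-.006][:,:2]),1))
E
```

```text
13.45 [ 4.5174e+02 -1.1000e-01  3.2215e+02] [-179.97   -0.     73.21] F [-0.4 -0.5  0.3] M [ 0.04  0.02 -0.04] w 85.0 q6 0.27
573 [222.2460733   51.08376963] 0.18556537232507836 [445.1 138.5  35.8  10.4   7.1]
478 [251.87447699 117.27196653] 0.18553423821082296 [452.2  74.1  35.8  10.1   7. ]
563 [281.23801066 183.23978686] 0.18551390077584395 [459.4   9.7  36.2  10.2   6.4]
```

View pics/wrist2.png

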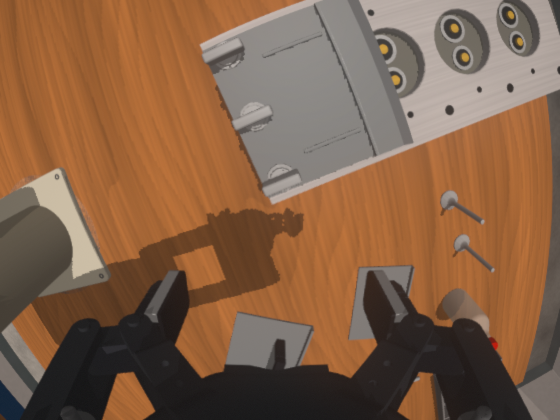

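Emit:
send_rows([
  [85,[-35.1,22.1,4],0],
  [85,[-35.1,22.1,4],0],
  [85,[-35.1,22.1,4],0],
  [85,[-35.1,22.1,4],0],
  [85,[-35.1,22.1,4],0],
  [85,[-35.1,22.1,4],0],
  [85,[-35.1,22.1,4],0],
  [85,[-35.1,22.1,4],0],
  [85,[-35.1,22.1,4],0],
  [85,[0,0,0],0],
])

```text
clock: 14.5
tcp_pos: [0.5512, -0.3645, 0.2849]
tool_rot: [-3.142, 0.001, 1.27]
contact_force: [0.3, 0.3, 0.0]
width: 0.085
```

```bash
python3 st.py; python3 - <<'E'
from workcell import bot
from h import *
c=bot.capture("wrist"); cv2.imwrite("pics/wrist3.png",c["pixels"][:,:,::-1]); np.savez("pics/wrist3.npz",**c)
W=wcloud(c)
near=(abs(W[...,0]-.5564)<.12)&(abs(W[...,1]+.2958)<.12)
px=c["pixels"].astype(int)
m=near&(W[...,2]>.04)&(W[...,2]<.06);q=W[m];print("handle",len(q),np.median(q[:,2]),np.round(rect(q[:,:2]),1))
m=near&(W[...,2]>-.004)&(W[...,2]<.02)&(abs(px[...,0]-px[...,2])<25);q=W[m];print("plate",len(q),np.median(q[:,2]),np.round(rect(q[:,:2]),1))
m=near&(W[...,2]>.008)&(W[...,2]<.016);q=W[m];print("flange",len(q),np.round(rect(q[:,:2]),1))
E
```

```text
14.5 [ 551.17 -364.47  284.9 ] [-1.800e+02  5.000e-02  7.274e+01] F [0.3 0.3 0. ] M [-0.01 -0.02 -0.  ] w 85.0 q6 -0.3
handle 857 0.046959606047807134 [ 569.1 -298.5   99.2   11.6   72.8]
plate 7926 0.0021870265544002288 [ 556.  -294.3  156.9   96.6   73.1]
flange 305 [ 601.3 -309.4  157.1    2.9   73.3]
```

View pics/wrist3.png

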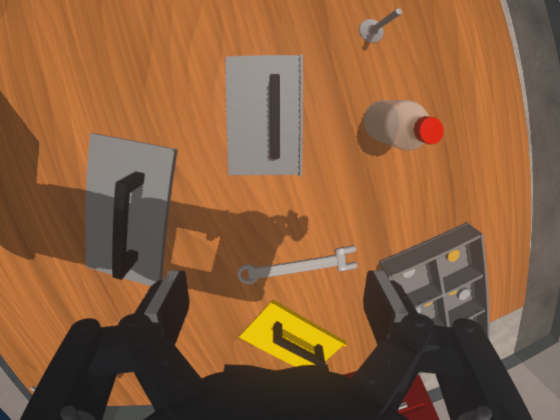

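Emit:
send_rows([
  [60,[34.1,-1,20],-0.3],
  [60,[34.1,-1,20],0],
  [60,[0,0,50],0],
  [60,[0,0,50],0],
  [60,[0,0,50],0],
  [60,[0,0,42],0],
  [60,[0,0,20],0],
  [60,[0,0,10],0],
  [60,[0,0,0],0],
  [60,[0,0,0],0],
])

```text
clock: 15.55
tcp_pos: [0.5694, -0.2943, 0.0256]
tool_rot: [3.14, 0.0, 1.282]
contact_force: [0.1, -0.5, 0.6]
width: 0.0599
```

```bash
python3 st.py; python3 - <<'E'
from workcell import bot
from h import *
c=bot.capture("wrist"); cv2.imwrite("pics/wrist4.png",c["pixels"][:,:,::-1]); np.savez("pics/wrist4.npz",**c)
E
```

```text
15.55 [ 569.35 -294.31   25.64] [1.799e+02 2.000e-02 7.343e+01] F [ 0.1 -0.5  0.6] M [ 0.02 -0.01 -0.05] w 59.9 q6 -0.21
```

View pics/wrist4.png

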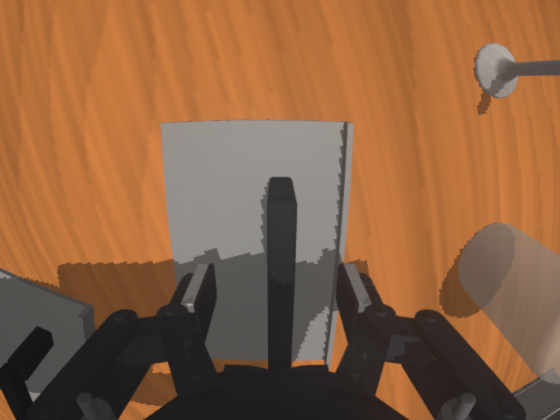

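The bar at (281,265) sits between the open fingers, and the TCP is about 4 mm past its centre. I correct that and grip.

Emit:
send_rows([
  [60,[-4.2,1.1,2.5],0.3],
  [60,[0,0,0],0],
  [0,[0,0,0],0],
  [0,[0,0,0],0],
  [0,[0,0,0],0],
  [0,[0,0,0],0],
  [0,[0,0,0],0],
  [0,[0,0,0],0],
], newtons=100)

```text
clock: 16.4
tcp_pos: [0.5686, -0.2987, 0.0222]
tool_rot: [3.141, 0.0, 1.277]
contact_force: [-0.6, 0.9, 5.3]
width: 0.01
```

```bash
python3 st.py
```

```text
16.4 [ 568.61 -298.66   22.24] [1.7997e+02 1.0000e-02 7.3160e+01] F [-0.6  0.9  5.3] M [ 0.04  0.14 -0.04] w 10.0 q6 -0.21
```

Emit:
send_rows([
  [0,[0,0,-15],0],
  [0,[0,0,-35],0],
  [0,[0,0,-45],0],
  [0,[0,0,-45],0],
  [0,[0,0,-45],0],
  [0,[0,0,-40],0],
  [0,[0,0,-15],0],
  [0,[0,0,0],-7.8],
  [0,[0,0,0],-7.8],
  [0,[0,0,0],-7.7],
])

```text
clock: 17.4
tcp_pos: [0.5674, -0.298, 0.2604]
tool_rot: [-3.14, -0.002, 1.689]
contact_force: [-0.5, -0.2, -2.2]
width: 0.0099
```

Emit:
send_rows([
  [0,[20,7,0],0],
  [0,[38,13,0],0],
  [0,[40,14,0],0],
  [0,[40,14,0],0],
  [0,[40,14,0],0],
  [0,[40,14,0],0],
  [0,[40,14,0],0],
  [0,[40,14,0],0],
  [0,[40,14,0],0],
  [0,[30,10,0],0],
])

```text
clock: 18.4
tcp_pos: [0.6534, 0.084, 0.26]
tool_rot: [-3.139, -0.0, 1.685]
contact_force: [0.3, -0.3, -4.5]
width: 0.0102
```

Emit:
send_rows([
  [0,[15,3.7,0],0],
  [0,[0,0,0],0],
  [0,[0,0,20],0],
  [0,[0,0,15],0],
  [0,[0,0,0],0],
  [0,[0,0,0],0],
])

```text
clock: 19.0
tcp_pos: [0.6557, 0.0958, 0.2262]
tool_rot: [-3.14, 0.0, 1.682]
contact_force: [0.8, -0.2, -2.0]
width: 0.0103
```

```bash
python3 st.py; python3 - <<'E'
from workcell import bot
from h import *
for n in ["wrist","top","scene"]:
    c=bot.capture(n); cv2.imwrite(f"pics/{n}5.png",c["pixels"][:,:,::-1]); np.savez(f"pics/{n}5.npz",**c)
E
```

```text
19.0 [655.72  95.85 226.18] [-1.799e+02  1.000e-02  9.640e+01] F [ 0.8 -0.2 -2. ] M [ 0.03 -0.01  0.01] w 10.3 q6 0.02
```

View pics/wrist5.png

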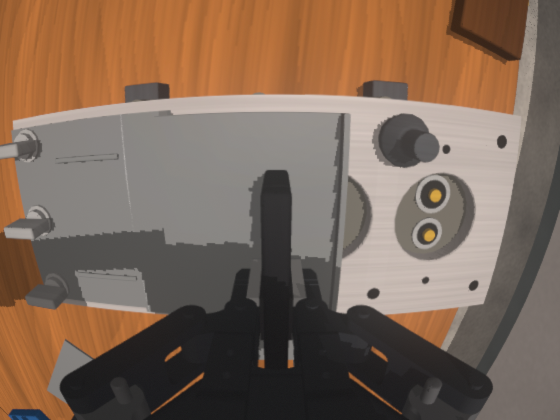

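View pics/scene5.png

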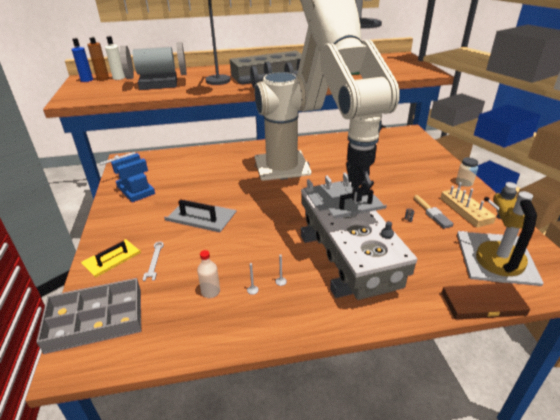

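The wrist view shows the held plate over the deck at (150–348, 115–310) with its turned-up edge at x≈343. The lap and step line lie to its left and the cutter at (410,140) is clear. Next I fit the poses.

```bash
cat > fit.py <<'E'
from h import *
import sys
c=dict(np.load(sys.argv[1])); zt=float(sys.argv[2]) # plate top z
W=wcloud(c)
th=np.radians(6.45);R=np.array([[np.cos(th),np.sin(th)],[-np.sin(th),np.cos(th)]])
H=np.full_like(W,np.nan);H[...,:2]=(W[...,:2]-[.6435,.0958])@R.T;H[...,2]=W[...,2];H*=1000
px=c["pixels"].astype(int)
def sides(mask,lab,xs,w=5):
    o=[]
    for x0 in xs:
        k=mask&(abs(H[...,0]-x0)<w)
        if k.sum()>20: o.append((x0,*np.percentile(H[...,1][k],[.5,99.5]).round(1)))
    print(lab,o)
pl=(abs(H[...,2]-zt)<4)&(abs(H[...,0])<140)&(abs(H[...,1])<95)
q=H[pl]; A=np.c_[q[:,:2],np.ones(len(q))];co=np.linalg.lstsq(A,q[:,2],rcond=None)[0]
print("plate n",len(q),"plane deg x,y",np.degrees(co[:2]).round(2),"z@0",co[2].round(2))
r=abs(A@co-q[:,2]);print("plate rect (head mm)",np.round(rect(q[:,:2]/1000),1))
hd=(abs(H[...,2]-(zt+45))<4)&(abs(H[...,1])<60)&(abs(H[...,0])<60);q=H[hd]
if len(q)>20: print("handle",len(q),np.median(q[:,2]).round(1),np.round(rect(q[:,:2]/1000),1))
dk=(abs(H[...,2]-150)<5)&(abs(H[...,0])<215)
sides(dk,"deck",range(60,200,20))
gd=(abs(H[...,2]-153)<5)&(H[...,0]<-95);sides(gd,"guard/deck",range(-190,-100,15))
q=H[(abs(H[...,0])<220)&(abs(H[...,1])<80)&(H[...,2]>140)&(H[...,2]<170)];print("xrange",np.percentile(q[:,0],[.2,99.8]).round(1))
for x0 in range(-110,-40,4):
    k=(abs(H[...,0]-x0)<2)&(abs(H[...,1])<70); 
    if k.sum(): print(x0,k.sum(),np.percentile(H[...,2][k],[20,50,80]).round(1),end="; ")
E
python3 fit.py pics/wrist5.npz 207
```

```text
plate n 27807 plane deg x,y [0.12 0.  ] z@0 206.08
plate rect (head mm) [ -2.4  -1.7 158.9  98.3  89.9]
handle 5412 251.0 [12.7  2.9 36.2 91.3 14.5]
deck [(60, np.float64(-81.8), np.float64(87.7)), (80, np.float64(-75.3), np.float64(87.3)), (100, np.float64(-84.6), np.float64(88.0)), (120, np.float64(-86.9), np.float64(88.0)), (140, np.float64(-87.0), np.float64(87.8)), (160, np.float64(-86.8), np.float64(87.8)), (180, np.float64(-86.4), np.float64(87.5))]
guard/deck [(-190, np.float64(-86.4), np.float64(87.4)), (-175, np.float64(-86.5), np.float64(87.1)), (-160, np.float64(-86.4), np.float64(87.2)), (-145, np.float64(-86.6), np.float64(87.2)), (-130, np.float64(-86.3), np.float64(87.3)), (-115, np.float64(-86.4), np.float64(87.2))]
xrange [-211.2  211. ]
-110 742 [151.6 152.2 152.8]; -106 748 [151.6 152.1 152.8]; -102 715 [151.6 152.1 152.7]; -98 281 [156.9 157.5 157.9]; -94 815 [157.1 157.6 158.1]; -90 820 [157.1 157.7 158.2]; -86 845 [157.1 157.7 158.2]; -82 863 [157.1 157.6 158.1]; -78 881 [157.1 157.6 158.2]; -74 881 [157.1 157.6 158.2]; -70 461 [157.3 157.8 158.3]; -54 1 [315.1 315.1 315.1]; -50 1035 [205.5 206.1 206.8]; -46 1739 [205.7 206.4 315.6]; -42 2121 [205.8 206.8 317.7];
```

Emit:
send_rows([
  [0,[2.2,0,15],0],
  [0,[0,0,20],0],
  [0,[0,0,12],0],
  [0,[0,0,3],0],
  [0,[0,0,0],0],
  [0,[0,0,0],0],
])

```text
clock: 19.75
tcp_pos: [0.6564, 0.0991, 0.1774]
tool_rot: [3.14, -0.0, 1.684]
contact_force: [-0.1, 0.6, -3.5]
width: 0.0102
```

```bash
python3 st.py; python3 - <<'E'
from workcell import bot
from h import *
for n in ["wrist"]:
    c=bot.capture(n); cv2.imwrite(f"pics/{n}6.png",c["pixels"][:,:,::-1]); np.savez(f"pics/{n}6.npz",**c)
E
python3 fit.py pics/wrist6.npz 156
```

```text
19.75 [656.44  99.11 177.44] [179.94  -0.    96.46] F [-0.1  0.6 -3.5] M [-0.01 -0.09  0.04] w 10.2 q6 0.02
plate n 43696 plane deg x,y [1.03 0.06] z@0 157.37
plate rect (head mm) [-22.5   0.5 235.  160.6   0. ]
handle 5366 202.1 [13.7  6.  36.2 90.9 14.8]
deck [(60, np.float64(-42.2), np.float64(87.9)), (80, np.float64(-76.7), np.float64(87.7)), (100, np.float64(-57.8), np.float64(87.8)), (120, np.float64(-71.7), np.float64(88.0)), (140, np.float64(-85.5), np.float64(87.8)), (160, np.float64(-86.5), np.float64(87.6)), (180, np.float64(-86.2), np.float64(87.3))]
guard/deck [(-190, np.float64(-87.4), np.float64(31.1)), (-175, np.float64(-86.2), np.float64(86.6)), (-160, np.float64(-86.5), np.float64(87.3)), (-145, np.float64(-86.3), np.float64(87.5)), (-130, np.float64(-86.4), np.float64(87.5)), (-115, np.float64(-84.9), np.float64(87.5))]
xrange [-206.3  210.5]
-110 933 [151.7 152.2 152.8]; -106 947 [151.7 152.2 152.8]; -102 732 [151.7 152.3 152.8]; -98 354 [156.9 157.4 157.9]; -94 1023 [157.1 157.6 158.1]; -90 1059 [157.1 157.6 158.1]; -86 1080 [157.1 157.6 158.1]; -82 1069 [157.1 157.6 158.1]; -78 1093 [157.1 157.6 158.1]; -74 1109 [157.1 157.6 158.1]; -70 1117 [157.1 157.6 158.1]; -66 1363 [135.2 157.5 158.4]; -62 1524 [135.5 158.8 160.9]; -58 1885 [148.6 161.1 162.5]; -54 346 [148.6 149.2 149.7]; -50 646 [156.7 157.2 158. ]; -46 1598 [156.8 157.5 265.1]; -42 2024 [156.9 157.8 268.7];
```

View pics/wrist6.png

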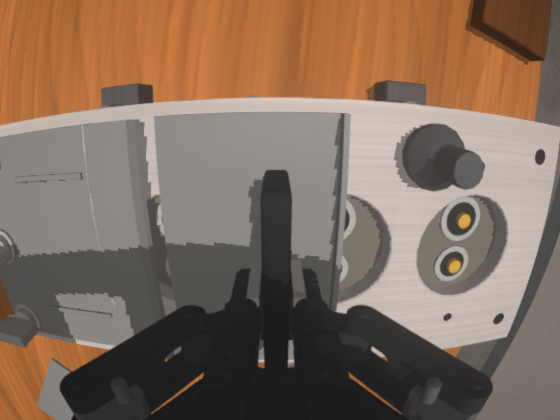

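```bash
cat > fit2.py <<'E'
from h import *
import sys
c=dict(np.load(sys.argv[1])); x0,x1,z0=map(float,sys.argv[2:5])
W=wcloud(c)
th=np.radians(6.45);R=np.array([[np.cos(th),np.sin(th)],[-np.sin(th),np.cos(th)]])
H=np.full_like(W,np.nan);H[...,:2]=(W[...,:2]-[.6435,.0958])@R.T;H[...,2]=W[...,2];H*=1000
def edge(xa,xb,za,zb,lab):
    out=[]
    for x in np.arange(xa,xb,3):
        k=(abs(H[...,0]-x)<1.5)&(H[...,2]>za)&(H[...,2]<zb)&(abs(H[...,1])<100)
        y=H[...,1][k]
        if len(y)>30: out.append((x,np.percentile(y,.3),np.percentile(y,99.7)))
    o=np.array(out); 
    if len(o)>2: print(lab,"ymin",np.median(o[:,1]).round(1),"ymax",np.median(o[:,2]).round(1),"slope deg(max side)",np.degrees(np.polyfit(o[:,0],o[:,2],1)[0]).round(2), "min",np.degrees(np.polyfit(o[:,0],o[:,1],1)[0]).round(2))
edge(-95,-72,154.5,160,"lap"); edge(x0+4,x1-6,z0-3,z0+3,"plate")
# leading / flange edge lines
for lab,sgn in (("lead",1),("trail",-1)):
    o=[]
    for y in np.arange(-70,75,5):
        k=(abs(H[...,1]-y)<2.5)&(abs(H[...,2]-z0)<(2.5 if sgn>0 else 14))&(H[...,0]>x0-6)&(H[...,0]<x1+8)&(H[...,2]>z0-3)
        x=H[...,0][k]
        if len(x)>20:o.append((y,np.percentile(x,.5 if sgn>0 else 99.5)))
    o=np.array(o);p=np.polyfit(o[:,0],o[:,1],1);print(lab,"x",np.median(o[:,1]).round(1),"deg",np.degrees(p[0]).round(2))
E
python3 fit2.py pics/wrist6.npz -51 47 157.3; python3 fit2.py pics/wrist5.npz -51 47 206
```

```text
lap ymin -60.0 ymax 79.6 slope deg(max side) -0.16 min 39.81
plate ymin -28.3 ymax 80.5 slope deg(max side) 0.05 min 20.99
lead x -49.5 deg -15.74
trail x 47.6 deg 7.4
lap ymin -79.2 ymax 79.8 slope deg(max side) -0.65 min 3.28
plate ymin -30.7 ymax 77.4 slope deg(max side) -0.03 min 18.79
lead x -50.6 deg -11.56
trail x 46.6 deg 10.63
```

Emit:
send_rows([
  [0,[-1.6,0,2],0],
  [0,[0,0,1],0],
  [0,[0,0,0.7],0],
  [0,[0,0,0.5],0],
  [0,[0,0,0.5],0],
  [0,[0,0,0],0],
])

```text
clock: 20.4
tcp_pos: [0.6561, 0.0974, 0.1723]
tool_rot: [3.142, 0.0, 1.684]
contact_force: [-0.1, 0.5, -2.2]
width: 0.0101
```

```bash
python3 st.py
```

```text
20.4 [656.1   97.41 172.27] [180.     0.    96.46] F [-0.1  0.5 -2.2] M [-0.04  0.03  0.01] w 10.1 q6 0.02
```

Emit:
send_rows([
  [0,[0,0,0.5],0],
  [0,[0,0,0],0],
])

```text
clock: 20.6
tcp_pos: [0.6562, 0.0974, 0.1723]
tool_rot: [3.141, -0.0, 1.683]
contact_force: [-3.1, -1.1, 3.2]
width: 0.0098
```

Emit:
send_rows([
  [0,[0,0,0.5],0],
  [0,[0,0,0],0],
])

```text
clock: 20.8
tcp_pos: [0.6561, 0.0974, 0.1722]
tool_rot: [3.141, 0.0, 1.684]
contact_force: [-3.1, -1.2, 7.3]
width: 0.01
```

```bash
python3 st.py
```

```text
20.8 [656.14  97.43 172.2 ] [179.97   0.    96.46] F [-3.1 -1.2  7.3] M [-0.14  0.69  0.04] w 10.0 q6 0.02
```

Emit:
send_rows([
  [0,[0,0,-0.6],0],
  [0,[0,-3,0],0],
  [0,[0,-4,0],0],
  [0,[0,-4,0],0],
  [0,[0,-4,0],0],
  [0,[0,-3,0],0],
  [0,[0,0,0],0],
])

```text
clock: 21.5
tcp_pos: [0.638, 0.0954, 0.1722]
tool_rot: [3.141, -0.0, 1.684]
contact_force: [0.7, -0.6, 5.7]
width: 0.0097
```

```bash
python3 st.py; python3 - <<'E'
from workcell import bot
from h import *
for n in ["wrist","scene"]:
    c=bot.capture(n); cv2.imwrite(f"pics/{n}7.png",c["pixels"][:,:,::-1]); np.savez(f"pics/{n}7.npz",**c)
E
python3 fit.py pics/wrist7.npz 153;python3 fit2.py pics/wrist7.npz -50 30 153
```

```text
21.5 [638.01  95.4  172.2 ] [179.98  -0.    96.46] F [ 0.7 -0.6  5.7] M [ 0.07 -0.19  0.04] w 9.7 q6 0.02
plate n 51517 plane deg x,y [-0.7  -0.11] z@0 151.4
plate rect (head mm) [ -0.    0.3 280.  175.9   0. ]
handle 5421 197.0 [-5.1  4.5 36.3 90.8 14.9]
deck [(60, np.float64(-77.0), np.float64(88.0)), (80, np.float64(-55.2), np.float64(87.7)), (100, np.float64(-69.9), np.float64(87.9)), (120, np.float64(-84.7), np.float64(87.9)), (140, np.float64(-87.2), np.float64(87.9)), (160, np.float64(-87.3), np.float64(87.7)), (180, np.float64(-86.8), np.float64(87.5))]
guard/deck [(-190, np.float64(-86.6), np.float64(86.9)), (-175, np.float64(-86.4), np.float64(87.3)), (-160, np.float64(-86.3), np.float64(87.5)), (-145, np.float64(-86.3), np.float64(87.4)), (-130, np.float64(-79.0), np.float64(87.5)), (-115, np.float64(-70.3), np.float64(87.5))]
xrange [-207.1  208.7]
-110 1048 [151.7 152.2 152.7]; -106 1099 [151.7 152.2 152.7]; -102 944 [151.7 152.2 152.8]; -98 381 [157.  157.5 158.1]; -94 1153 [157.1 157.6 158.1]; -90 1140 [157.1 157.6 158.1]; -86 1154 [157.1 157.6 158.1]; -82 1170 [157.2 157.6 158.1]; -78 1185 [157.1 157.6 158.1]; -74 1187 [157.1 157.6 158.1]; -70 1234 [157.2 157.7 158.2]; -66 1319 [157.5 158.3 256.9]; -62 1671 [160.3 161.9 264.1]; -58 3233 [152.3 162.2 259.1]; -54 2287 [152.  153.1 259.2]; -50 2746 [152.  237.2 256.8]; -46 3371 [152.2 237.4 248.9]; -42 2640 [152.  221.9 239.9]; lap ymin -52.3 ymax 79.8 slope deg(max side) 0.1 min -76.26
plate ymin -17.6 ymax 85.2 slope deg(max side) 0.47 min 14.51
lead x -55.6 deg -11.88
trail x 29.0 deg 8.37
```

View pics/wrist7.png

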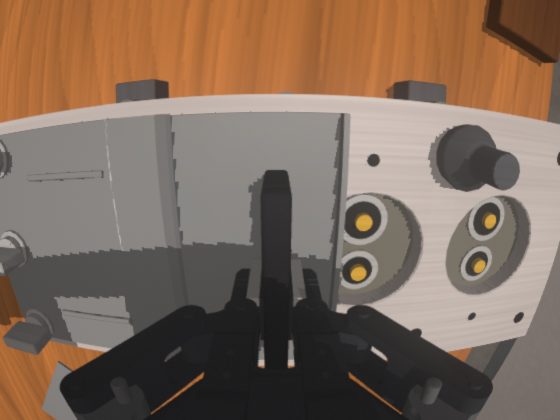

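```bash
python3 - <<'E'
from h import *
c=dict(np.load("pics/wrist7.npz"));W=wcloud(c)
im=c["pixels"][:,:,::-1]
cv2.imwrite("pics/z7.png",cv2.resize(im[85:150,90:230],None,fx=5.5,fy=5.5,interpolation=cv2.INTER_CUBIC))
th=np.radians(6.45);R=np.array([[np.cos(th),np.sin(th)],[-np.sin(th),np.cos(th)]])
H=np.full_like(W,np.nan);H[...,:2]=(W[...,:2]-[.6435,.0958])@R.T;H[...,2]=W[...,2];H*=1000
g=cv2.cvtColor(im,cv2.COLOR_BGR2GRAY).astype(int)
for u in (120,130,140,150,160,165,180,200,220,240,260,280,300,320):
    col=g[85:160,u]; d=np.diff(col); v=85+int(np.argmin(d)); 
    print(u,v,d.min(),H[v-2:v+4,u,:].round(1).tolist() if u in(140,200,300) else [H[v+1,u].round(1).tolist(),H[v+3,u].round(1).tolist()])
E
```

```text
120 117 -25 [[-85.6, 79.7, 157.4], [-85.3, 78.7, 158.1]]
130 116 -25 [[-79.9, 79.8, 157.0], [-79.9, 78.7, 157.2]]
140 115 -26 [[-77.5, 81.3, 149.2], [-77.7, 80.7, 148.7], [-77.2, 80.2, 150.1], [-74.1, 79.8, 157.3], [-74.2, 79.3, 157.1], [-74.1, 78.8, 157.4]]
150 114 -28 [[-67.9, 79.9, 158.7], [-68.3, 78.9, 157.9]]
160 113 -42 [[-61.4, 80.1, 161.7], [-61.9, 79.1, 160.4]]
165 113 -37 [[-59.0, 79.9, 161.0], [-57.9, 79.0, 164.3]]
180 114 -23 [[-54.3, 78.7, 151.4], [-54.2, 77.7, 151.6]]
200 113 -23 [[-44.2, 80.2, 149.3], [-43.9, 79.7, 150.5], [-43.5, 79.2, 152.3], [-43.4, 78.7, 152.9], [-43.6, 78.2, 151.8], [-43.6, 77.7, 151.9]]
220 112 -33 [[-33.1, 78.8, 153.1], [-33.4, 77.8, 151.9]]
240 111 -43 [[-23.3, 79.1, 152.7], [-23.2, 78.1, 152.9]]
260 111 -39 [[-13.4, 78.9, 153.0], [-13.5, 77.9, 151.4]]
280 111 -36 [[-3.6, 78.9, 151.9], [-3.6, 77.9, 153.0]]
300 111 -47 [[6.3, 80.4, 149.9], [6.4, 79.9, 149.6], [6.4, 79.4, 149.1], [6.2, 78.9, 152.3], [6.3, 78.4, 150.8], [6.2, 78.0, 152.4]]
320 111 -32 [[16.2, 79.1, 151.6], [16.2, 78.1, 151.8]]
```

View pics/z7.png

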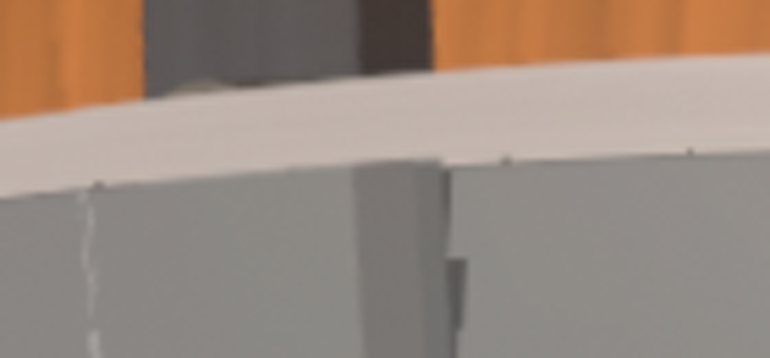

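Emit:
send_rows([
  [0,[0,-4,0],0],
  [0,[0,-4,0],0],
  [0,[0,-4,0],0],
  [0,[0,-4,0],0],
  [0,[0,-3,0],0],
  [0,[0,0,0],0],
])

```text
clock: 22.2
tcp_pos: [0.6192, 0.0933, 0.1722]
tool_rot: [3.141, -0.0, 1.684]
contact_force: [2.1, 0.5, 6.3]
width: 0.0102
```

Emit:
send_rows([
  [0,[0,-1.5,0],0],
  [0,[0,0,0],0],
])

```text
clock: 22.4
tcp_pos: [0.6181, 0.0931, 0.1722]
tool_rot: [3.14, -0.0, 1.684]
contact_force: [3.1, 0.2, 6.2]
width: 0.0102
```

Emit:
send_rows([
  [0,[0,-1.5,0],0],
  [0,[0,0,0],0],
])

```text
clock: 22.6
tcp_pos: [0.6167, 0.093, 0.1722]
tool_rot: [3.14, -0.0, 1.684]
contact_force: [4.0, 0.2, 5.2]
width: 0.0103
```

```bash
python3 st.py
```

```text
22.6 [616.69  92.97 172.23] [179.92  -0.    96.46] F [4.  0.2 5.2] M [ 0.04 -0.5   0.05] w 10.3 q6 0.02
```

Emit:
send_rows([
  [0,[0,-1.5,0],0],
  [0,[0,0,0],0],
])

```text
clock: 22.8
tcp_pos: [0.6152, 0.0928, 0.1722]
tool_rot: [3.14, -0.0, 1.684]
contact_force: [3.3, 0.8, 6.3]
width: 0.0103
```

Emit:
send_rows([
  [0,[0,-1,0],0],
  [0,[0,0,0],0],
])

```text
clock: 23.0
tcp_pos: [0.6143, 0.0927, 0.1722]
tool_rot: [3.14, -0.0, 1.684]
contact_force: [2.5, -0.5, 5.3]
width: 0.01
```

Emit:
send_rows([
  [0,[0,-1,0],0],
  [0,[0,0,0],0],
])

```text
clock: 23.2
tcp_pos: [0.6133, 0.0926, 0.1722]
tool_rot: [3.14, -0.0, 1.684]
contact_force: [3.1, 1.1, 5.7]
width: 0.0102
```

```bash
python3 st.py
```

```text
23.2 [613.29  92.56 172.2 ] [179.92  -0.    96.46] F [3.1 1.1 5.7] M [ 0.1  -0.5   0.06] w 10.2 q6 0.02
```

Emit:
send_rows([
  [0,[0,-0.8,0],0],
  [0,[0,0,0],0],
])

```text
clock: 23.4
tcp_pos: [0.6126, 0.0925, 0.1722]
tool_rot: [3.14, -0.0, 1.684]
contact_force: [4.9, 0.6, 4.5]
width: 0.0098
```

Emit:
send_rows([
  [0,[0,-0.8,0],0],
  [0,[0,0,0],0],
])

```text
clock: 23.6
tcp_pos: [0.6125, 0.0925, 0.1723]
tool_rot: [3.138, -0.0, 1.684]
contact_force: [6.7, 0.9, 2.2]
width: 0.0098
```

```bash
python3 st.py
```

```text
23.6 [612.54  92.52 172.28] [179.81  -0.    96.46] F [6.7 0.9 2.2] M [ 0.12 -0.97  0.02] w 9.8 q6 0.02
```

Emit:
send_rows([
  [0,[0,-0.8,0],0],
  [0,[0,0,0.5],0],
  [0,[0,0,0.5],0],
  [0,[0,0,0],0],
])

```text
clock: 24.0
tcp_pos: [0.6126, 0.0925, 0.1722]
tool_rot: [3.136, -0.0, 1.684]
contact_force: [7.7, 1.0, 8.6]
width: 0.0104
```

```bash
python3 st.py
```

```text
24.0 [612.61  92.51 172.2 ] [179.7   -0.    96.46] F [7.7 1.  8.6] M [ 0.1  -0.98  0.01] w 10.4 q6 0.02
```

Emit:
send_rows([
  [0,[0,0,0.5],0],
  [0,[0,0,0.5],0],
  [0,[0,0,0],0],
  [0,[0,0,0],0],
])

```text
clock: 24.4
tcp_pos: [0.6126, 0.0925, 0.1722]
tool_rot: [3.136, -0.0, 1.684]
contact_force: [3.6, -0.2, 14.5]
width: 0.0099
```

```bash
python3 st.py; python3 - <<'E'
from workcell import bot
from h import *
for n in ["wrist","scene","top"]:
    c=bot.capture(n); cv2.imwrite(f"pics/{n}8.png",c["pixels"][:,:,::-1]); np.savez(f"pics/{n}8.npz",**c)
E
python3 - <<'E'
import sys; sys.path.insert(0,".")
from h import *
c=dict(np.load("pics/wrist8.npz"));W=wcloud(c)
im=c["pixels"][:,:,::-1]
th=np.radians(6.45);R=np.array([[np.cos(th),np.sin(th)],[-np.sin(th),np.cos(th)]])
H=np.full_like(W,np.nan);H[...,:2]=(W[...,:2]-[.6435,.0958])@R.T;H[...,2]=W[...,2];H*=1000
g=cv2.cvtColor(im,cv2.COLOR_BGR2GRAY).astype(int)
for u in (120,135,150,170,180,190,200,210,230,250,260,280,300,320,330):
    col=g[85:160,u]; d=np.diff(col); v=85+int(np.argmin(d)); 
    print(u,v,d.min(),H[v+1,u].round(1).tolist())
for x0 in range(-110,-40,4):
    k=(abs(H[...,0]-x0)<2)&(H[...,1]<75)&(H[...,1]>0)
    if k.sum(): print(x0,k.sum(),np.percentile(H[...,2][k],[20,50,80]).round(1),end="; ")
print()
for y0 in range(-20,76,8):
    k=(abs(H[...,1]-y0)<3)&(H[...,2]>157)&(H[...,2]<170)&(H[...,0]>0)&(H[...,0]<30)
    if k.sum(): print(y0,np.percentile(H[...,0][k],[5,50,95]).round(1),H[...,2][k].max().round(1))
k=(abs(H[...,0]+25)<12)&(H[...,1]>35)&(H[...,1]<75)&(H[...,2]<160);q=H[k];print("plate plane",np.degrees(np.linalg.lstsq(np.c_[q[:,:2],np.ones(len(q))],q[:,2],rcond=None)[0][:2]).round(2),np.median(q[:,2]))
E
```

```text
24.4 [612.65  92.51 172.17] [179.68  -0.    96.46] F [ 3.6 -0.2 14.5] M [ 0.06 -0.44  0.01] w 9.9 q6 0.02
120 117 -24 [-114.0, 79.6, 151.3]
135 115 -40 [-104.6, 80.0, 152.0]
150 114 -47 [-93.3, 79.9, 158.7]
170 112 -23 [-82.8, 80.2, 158.0]
180 112 -32 [-77.6, 79.9, 158.2]
190 111 -30 [-72.9, 80.1, 156.6]
200 111 -28 [-67.7, 79.8, 157.7]
210 110 -34 [-62.1, 80.2, 160.7]
230 111 -26 [-53.8, 79.2, 151.5]
250 111 -42 [-43.7, 79.0, 153.6]
260 111 -38 [-38.9, 78.9, 153.2]
280 111 -34 [-29.1, 78.9, 152.8]
300 111 -42 [-19.2, 78.9, 151.6]
320 111 -31 [-9.3, 79.1, 151.5]
330 112 -30 [-4.3, 78.8, 151.9]
-110 815 [151.7 152.2 152.8]; -106 853 [151.6 152.2 152.7]; -102 860 [151.6 152.2 152.7]; -98 404 [153.5 157.4 158. ]; -94 1070 [157.1 157.7 158.5]; -90 1502 [157.3 158.1 262.7]; -86 1931 [157.4 158.7 264. ]; -82 2173 [157.5 243.9 261.3]; -78 2071 [157.5 232.9 257.3]; -74 2648 [157.6 241.8 256. ]; -70 2249 [157.5 225.4 244.1]; -66 1606 [157.7 158.9 233.4]; -62 1767 [160.2 162.  230.2]; -58 2467 [153.2 162.7 227. ]; -54 1681 [151.9 152.7 253.3]; -50 2363 [152.  203.9 257.1]; -46 3047 [152.3 222.8 258. ]; -42 3094 [152.2 221.2 257.6]; 
-20 [0.4 1.7 3.4] 162.8
-12 [0.7 1.7 3.3] 162.2
-4 [0.6 1.8 3.7] 162.5
4 [0.4 1.6 3.6] 162.2
12 [0.3 1.5 3.5] 162.9
20 [0.2 1.6 3.4] 162.1
28 [0.3 1.7 3.3] 162.6
36 [0.3 1.6 3.3] 162.8
44 [0.4 1.5 3.4] 162.8
52 [0.4 1.7 3.5] 162.6
60 [0.6 1.6 3.3] 162.6
68 [0.4 1.7 3.6] 162.9
plate plane [-1.06 -0.65] 152.15598650325234
```

View pics/wrist8.png

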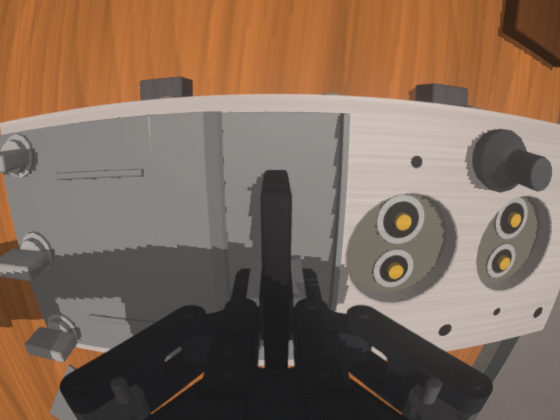

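Emit:
send_rows([
  [0,[0,-0.8,0.5],0],
  [0,[0,-0.5,0.5],0],
  [0,[0,0,0.5],0],
  [0,[0,0,0],0],
  [0,[0,0,0],0],
])

```text
clock: 25.05
tcp_pos: [0.6127, 0.0925, 0.1721]
tool_rot: [3.133, -0.0, 1.684]
contact_force: [4.1, 0.4, 21.6]
width: 0.0104
```

```bash
python3 st.py
```

```text
25.05 [612.69  92.51 172.13] [ 1.795e+02 -1.000e-02  9.646e+01] F [ 4.1  0.4 21.6] M [ 0.03 -0.49 -0.03] w 10.4 q6 0.02
```

```bash
cat > fl.py <<'E'
from workcell import bot
from h import *
import sys
c=bot.capture("wrist"); np.savez(f"pics/{sys.argv[1]}.npz",**c); cv2.imwrite(f"pics/{sys.argv[1]}.png",c["pixels"][:,:,::-1])
W=wcloud(c)
th=np.radians(6.45);R=np.array([[np.cos(th),np.sin(th)],[-np.sin(th),np.cos(th)]])
H=np.full_like(W,np.nan);H[...,:2]=(W[...,:2]-[.6435,.0958])@R.T;H[...,2]=W[...,2];H*=1000
def pl(k,l):
    q=H[k]
    for _ in range(3):
        A=np.c_[q[:,:2],np.ones(len(q))];co=np.linalg.lstsq(A,q[:,2],rcond=None)[0];r=A@co-q[:,2];q=q[abs(r)<1.2]
    print(l,len(q),"slopes deg",np.degrees(co[:2]).round(2),"med z",np.median(q[:,2]).round(2))
x,y,z=H[...,0],H[...,1],H[...,2]
pl((x>-52)&(x<-4)&(y>50)&(y<77)&(z>149)&(z<157),"plate")
pl((x>12)&(x<200)&(y>40)&(y<85)&(z>146)&(z<153),"deck far")
pl((x>-200)&(x<-105)&(y>30)&(y<78)&(z>149)&(z<155),"guard")
pl((x>-92)&(x<-68)&(y>30)&(y<78)&(z>154)&(z<163),"lap")
k=(y>40)&(y<76)&(z>158)&(z<168)&(x>-6)&(x<15);print("flange x",np.percentile(x[k],[5,50,95]).round(1),"top",np.percentile(z[k],95).round(1))
E
python3 fl.py w9; python3 st.py
```

```text
plate 4778 slopes deg [-0.07  0.08] med z 152.13
deck far 10952 slopes deg [-0.03 -0.02] med z 149.12
guard 8112 slopes deg [-0.03  0.02] med z 152.15
lap 3911 slopes deg [ 0.23 -0.  ] med z 157.63
flange x [0.4 1.7 3.5] top 162.1
25.1 [612.67  92.54 172.13] [ 1.795e+02 -1.000e-02  9.646e+01] F [ 4.3  0.4 21.7] M [ 0.05 -0.53  0.06] w 10.3 q6 0.02
```

Emit:
send_rows([
  [0,[0,0,0.4],0],
  [0,[0,0,0.4],0],
  [0,[0,0,0],0],
  [0,[0,0,0],0],
  [0,[0,0,0],0],
  [0,[0,0,0],0],
])

```text
clock: 25.7
tcp_pos: [0.6127, 0.0925, 0.1721]
tool_rot: [3.133, -0.0, 1.684]
contact_force: [1.8, 0.1, 28.6]
width: 0.0103
```

```bash
python3 st.py; python3 fl.py w10; python3 - <<'E'
from workcell import bot
from h import *
for n in ["scene","top"]:
    c=bot.capture(n); cv2.imwrite(f"pics/{n}10.png",c["pixels"][:,:,::-1])
c=dict(np.load("pics/w10.npz"));W=wcloud(c)
m2=(W[...,2]>.172)&(W[...,2]<.195)&(W[...,0]<.5);n,l,s,ce=cv2.connectedComponentsWithStats(m2.astype(np.uint8))
for i in range(1,n):
    q=W[l==i]
    if len(q)>40: print(ce[i],np.round(rect(q[:,:2]),1))
E
python3 st.py
```

```text
25.7 [612.72  92.54 172.13] [ 1.7948e+02 -1.0000e-02  9.6460e+01] F [ 1.8  0.1 28.6] M [ 0.04 -0.15  0.04] w 10.3 q6 0.02
plate 4794 slopes deg [-0.03  0.02] med z 152.11
deck far 10959 slopes deg [-0.01  0.  ] med z 149.1
guard 8063 slopes deg [-0.04  0.  ] med z 152.19
lap 3973 slopes deg [0.04 0.05] med z 157.63
flange x [0.5 1.7 3.4] top 162.1
[  8.14117647 161.32941176] [458.6 142.9   9.3  15.8  50.8]
[ 19.26970033 267.47835738] [454.4  74.8  35.5  11.2   5.3]
[ 47.47786606 348.22247446] [460.6  10.4  36.4  12.1   6.8]
25.85 [612.71  92.52 172.13] [ 1.7948e+02 -1.0000e-02  9.6460e+01] F [ 1.7  0.1 28.7] M [-0.02 -0.1   0.03] w 10.0 q6 0.02
```

View pics/scene10.png

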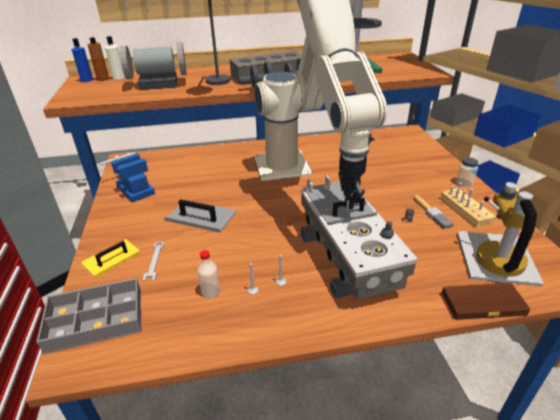

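View pics/top10.png

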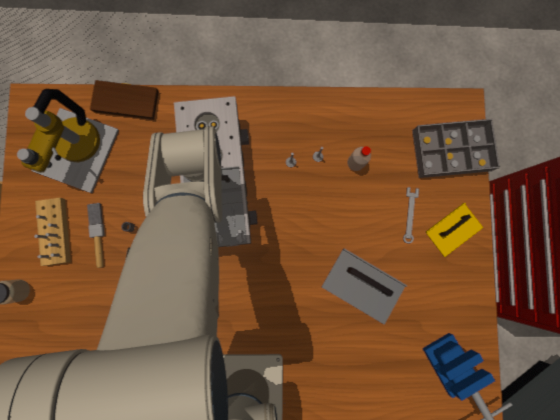

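```bash
python3 -c "
from workcell import bot
print(bot.sign_off())"
```

```text
the job is handed in; nothing more can be done
None
```

The job is done and handed in at 25.9 s. All three wing bolts are at their stops, and the arm is holding the loose guard plate home under the lap.

- **Wing bolts:** I turned them in the order 3, 2, 1. Each one stopped against about 1.2 N m. The camera afterwards showed the wings lying 6.4–7.1° in world, against the head's 6.5°, so all are along the head's x. In the last view wing1 was at the picture edge and could not be measured, so its reading comes from the earlier view.
- **Cover:** I took the smaller grey plate by its handle, lowered it to touch the deck, and slid it under the lap until it stalled against the step.
- **Last checks:**
  - **Flat:** the plate is within 0.1° and its top is 3.0 mm above the deck.
  - **Centred and square:** it is centred to about 0.3 mm, and its turned-up edge runs square to the head.
  - **Lap:** its top is 8.5 mm above the deck, its rest height.
  - **Press:** the arm is pushing down with 28.7 N.
  - **Surroundings:** everything else looks unmoved in the top and scene views.
- **Less clear:**
  - **Push against the step:** it fell from 7.7 N to about 1.7 N as I pressed down, with the tool tilted about 0.5° and the TCP up to 0.2 mm back from where it first stalled. A gap of up to about 0.2 mm at the step cannot be ruled out.
  - **Scatter in position readings:** the wrist and top cameras and the gripper contacts differed by about 1 mm on where the head is. I centred the plate on the lap's own edge in the wrist view.

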